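Collect the ball-topped brass knobs in the carrier

ROBOT

A 6-joint arm with a two-finger parallel gripper is mounted at the origin on the work surface. World frame = base frame: x ahead of the robot, y to its left, z up, the work surface at z = 0. Lengths are in m, angles in rad, forces in N, time in s.
With the tool pointing down it reaches from about 0.35 to 0.775 m from the base axis. Payload 5.5 kg.
Tool frame: the origin (TCP) lies between the finger pads; the fingertips stand 19 mm ahead of it and the grasp point (between the pads) is the TCP; z points along the fingers, y is the line along which they close (so a half turn about z gives the same grasp; the last joint's range is limited). The gripper opens to 85 mm and grips with 20 to 120 N. Pads are 22 mm wide; open, the fingers measure 114 mm over their backs; the gripper's body (76 mm by 85 mm) begins 54 mm behind the grasp point. The pads swing forward as they close: fully open they stand 13 mm farther back than shut.
Start: joints at [-1.485, 0.313, 0.046, 1.304, 0, 1.431], TCP at [0.129, -0.56, 0.25] pointing down, gripper open.
Joint ranges: [-2.76, 2.76], [-0.86, 1.69], [-1.03, 1.26], [-2.2, 2.34], [-1.47, 1.5], [-3.14, 3.14]. Speed limits (rad/s): [2.57, 2.57, 3.14, 3.14, 3.14, 3.14].

INTERFACE

Orientations are given as a unit quaternion [w, x, y, z].
In Python, from workcell import env gives the robot as it stands.
- The arm moves only by the tool carry_out, never from a script. Its argument "increments" is a list that holds one entry, the list of rows, each a list of 6 numbers: the shift along the tool's x, y, z each as a share of 50 cm, from -1 to 1, then the turn, a rotation vector about the tool's x, y, z each as a share of 2 pi rad, from -1 to 1. In form: [[[x, y, z, ax, ay, az], ...]]. A call has 1 to 5 rows; each row is the pose to reach, as a shift and turn from the pose commanded when the call began, along the tool's axes at that moment, turning the shorter way round; what a row does not reach only later rows make up. A row lasts 1/8 s, in which the tool goes at most 62.5 mm and 10.7 degrees, less where a joint would pass 70% of its speed; a pose out of reach is approached as far as the arm can. A call with a number of a shift or a turn outside -1 to 1 is refused whole. A call with a gripper value outside its range is refused whole. "jaw" is the closure, from 0 (fully open) to 1 (shut), set as the call begins (left out, the last holds). The fingers move at their own pace and stop on an object; "squeeze" is the grip in N (left out, the last holds). Time passes only in rows, so rows that repeat a pose let the fingers close. It gives the time, the measured TCP pose, the force, the opening and the grip force at its end, in the units of the state.
- env.get_state(): the state, without advancing time (a new reading comes with each control period).
- env.read_camera(name): name is "scene" or "top" or "wrist"; returns a dict with "frame" (400x640x3 uint8, blue, green, red), "z_map" (400x640 float32, m along the optical axis (not along the pixel's ray), 0 where there is no reading), "intrinsics" (3x3 intrinsics, pixels), "k1" (the pictures are not rectified: a ray, as slopes to the right and down, at radius r is drawn at 1 + k1 r^2 times it, then the intrinsics apply), "R" (3x3) and "t" (3): a world point X has camera coordinates R X + t; the wrist camera has in their place "T_tool_cam" (4x4, takes a point from camera to tool coordinates, whose origin is the TCP and whose axes are the flange's). Camera axes: x right, y down, z forward; pixel columns grow to the right and rows downward; lengths in m; the calibration is good to about 2 mm. A picture is of the moment at which its call begins: read the wrist's pose just before it.
- env.hand_in(): hands the job in; it is judged then, once.
Trained networks look in the newest picture that a camera, given by its name, has taken for a name from the list of things; names that differ only in an ending like _2 or _b are one class to them, and where a whole thing is asked for, a point or a joint stands for the part that bears it (a point fixed in the world has none). Each returns a list of dicts, best first, with "score" (0 to 1); they miss things now and then, are a little off and sometimes report something else, mostly with a low value. They report only what shows in the picture. A call takes as long as a camera call.
- env.find_in(camera, name): "position" ([x, y, z] in m, in world coordinates, good to about 4 mm: the middle of the surface that is visible of it).
The state is a dict: "clock": time; "joint_pos": joint angles; "qvel": joint speeds; "tau": joint torques, N m; "tcp_pos": TCP position; "orientation": TCP orientation; "wrist_force": force on the tool from outside, world axes, zero at the start; "ft_torque": the same for the moment, N m; "finger_gap": finger opening in m; "grip_force": force on a finger pad.
Only numpy, scipy, OpenCV 4.12 (cv2) and the standard library are available. Lean on these libraries where they do the work, as an engineer would, in place of code of your own. Each camera call takes 0.05 s, during which the arm holds its last target. There are 200 camera calls.

TASK

Collect the three ball-topped brass knobs in the wooden carrier, each standing upright on the tray floor inside the ring that fits it: the large knob in the ring with the widest hole, the medium in the middle-sized, the small in the narrowest. Leave the three pointed knobs standing where they are.

Things in the scene. Friction and masses are not known exactly. Their poses are not given: they have to be found in the camera images.
- ball_large: The large ball-topped brass knob, loose, standing upright on the bench: flat round foot 64 mm across and 5 mm thick, narrow neck, plain round ball 58 mm across on top whose centre is 60 mm above the underside; 89 mm tall in all. Origin: centre of its underside; z up along its axis. It is round, so any grasp direction will do; grip the ball across its middle. Mass about 400 g.
- ball_medium: The medium ball-topped brass knob, loose, standing upright on the bench: flat round foot 50 mm across and 5 mm thick, narrow neck, plain round ball 45 mm across on top whose centre is 50 mm above the underside; 72.5 mm tall in all. Origin: centre of its underside; z up along its axis. It is round, so any grasp direction will do; grip the ball across its middle. Mass about 240 g.
- ball_small: The small ball-topped brass knob, loose, standing upright on the bench: flat round foot 36 mm across and 5 mm thick, narrow neck, plain round ball 34 mm across on top whose centre is 42 mm above the underside; 59 mm tall in all. Origin: centre of its underside; z up along its axis. It is round, so any grasp direction will do; grip the ball across its middle. Mass about 130 g.
- spire_large: The large pointed brass knob, a look-alike that does not belong, loose, standing upright: the same kind of foot, 64 mm across, but in place of the ball a slender pear shape (36 mm at its widest) that narrows to a thin spike; 95 mm tall. Origin: centre of its underside; z up along its axis.
- spire_medium: The medium pointed brass knob, a look-alike that does not belong, loose, standing upright: the same kind of foot, 50 mm across, but in place of the ball a slender pear shape (28 mm at its widest) that narrows to a thin spike; 77 mm tall. Origin: centre of its underside; z up along its axis.
- spire_small: The small pointed brass knob, a look-alike that does not belong, loose, standing upright: the same kind of foot, 36 mm across, but in place of the ball a slender pear shape (21 mm at its widest) that narrows to a thin spike; 62 mm tall. Origin: centre of its underside; z up along its axis.
- carrier: Low light-wood tray, fixed to the bench, 320 mm (its x axis) by 112 mm (its y axis), rim 12 mm high, floor 6 mm above the bench. Origin: centre of its underside. Three dark-wood rings lie in it in a row along its x axis, 100 mm apart, the middle one at its centre, in any order.
- ring_large: The flat dark-wood seat ring with the widest hole: hole 78 mm across (all three rings are 94 mm across outside and 7 mm high), fixed on the tray floor. Origin: centre of the ring at the level of the tray floor, so a knob standing in it has its underside at this point's height; z up.
- ring_medium: The flat dark-wood seat ring with the middle-sized hole: hole 64 mm across (all three rings are 94 mm across outside and 7 mm high), fixed on the tray floor. Origin: centre of the ring at the level of the tray floor, so a knob standing in it has its underside at this point's height; z up.
- ring_small: The flat dark-wood seat ring with the narrowest hole: hole 50 mm across (all three rings are 94 mm across outside and 7 mm high), fixed on the tray floor. Origin: centre of the ring at the level of the tray floor, so a knob standing in it has its underside at this point's height; z up.

How it is judged:
By the outcome, as a careful person would: the job done as asked, in the order asked, and still so for the second after the job is handed in, with the robot touching nothing.
It also fails if it takes over 96 s, if anything falls off the work surface, if the arm or the gripper's body presses on something with over 40 N, if the wrist force passes 120 N, or if a joint passes its speed limit or range.

## Working session

There is one attempt and no reset: what is moved stays moved. The work goes in short steps, Python scripts to look and compute and a tool call to move; the robot and the scene stay as the last step left them, time stands still between calls to the robot, and variables do not carry over. Pictures are saved under pics/ and viewed, at most 14 in all, crops included, and the job is handed in when it is done.

Besides the shell and the picture viewer there is one more tool, called after ">>>" as name(argument=value, ...), one argument or row to a line, values as JSON. carry_out: Moves the arm, as the interface text tells. Its arguments: {"type":"object","properties":{"increments":{"type":"array","items":{"type":"array","items":{"type":"array","items":{"type":"number","minimum":-1,"maximum":1}}}},"jaw":{"type":"number"},"squeeze":{"type":"number"}},"required":["increments"]}

```bash
mkdir -p pics; ls
python3 - <<'E'
from workcell import env
import cv2,numpy as np
s=env.get_state();print({k:np.round(v,3) for k,v in s.items()})
for c in("scene","top"):
    d=env.read_camera(c);cv2.imwrite(f"pics/{c}0.png",d["frame"]);print(c,d["R"],d["t"],d["k1"],d["intrinsics"])
    for n in "ball_large ball_medium ball_small spire_large spire_medium spire_small carrier ring_large ring_medium ring_small".split():
        print(n,[(np.round(r["position"],3).tolist(),round(r["score"],2)) for r in env.find_in(c,n)])
E
```

```text
pics
{'clock': np.float64(0.0), 'joint_pos': array([-1.485,  0.314,  0.045,  1.304,  0.   ,  1.431]), 'qvel': array([ 0.   , -0.001,  0.   ,  0.001, -0.001, -0.   ]), 'tau': array([ 0.0000e+00, -4.8063e+01,  2.9853e+01,  1.9000e-02, -0.0000e+00,
       -0.0000e+00]), 'tcp_pos': array([ 0.129, -0.56 ,  0.249]), 'orientation': array([-0.001,  0.994,  0.113,  0.   ]), 'wrist_force': array([-0.052,  0.38 ,  0.365]), 'ft_torque': array([-0.039,  0.032, -0.028]), 'grip_force': np.float64(0.0), 'finger_gap': np.float64(0.085)}
scene [[-0.81527033  0.5790773  -0.00194243]
 [ 0.40111405  0.56229408 -0.72314099]
 [-0.41766231 -0.59033453 -0.69069772]] [ 0.45956823 -0.18080402  1.23603251] -0.05944515527116582 [[369.30987838   0.         312.25360683]
 [  0.         369.30987838 197.62110528]
 [  0.           0.           1.        ]]
ball_large [([0.61, -0.208, 0.058], 0.8)]
ball_medium [([0.51, -0.359, 0.04], 0.65)]
ball_small [([0.44, 0.241, 0.042], 0.82)]
spire_large [([0.496, 0.387, 0.011], 0.89), ([0.609, 0.004, 0.006], 0.45)]
spire_medium [([0.611, 0.228, 0.013], 0.71)]
spire_small [([0.
[... 329 characters left out ...]
96 0.55337452 0.94353916] 0.036202198472335016 [[453.2417157    0.         323.07255618]
 [  0.         453.2417157  199.93498352]
 [  0.           0.           1.        ]]
ball_large [([0.594, -0.218, 0.076], 0.65), ([0.602, 0.213, 0.008], 0.57)]
ball_medium [([0.494, -0.362, 0.06], 0.73), ([0.429, -0.235, 0.005], 0.68)]
ball_small [([0.43, 0.228, 0.051], 0.6)]
spire_large [([0.48, 0.374, 0.007], 0.55)]
spire_medium [([0.598, 0.216, 0.009], 0.78)]
spire_small [([0.43, -0.236, 0.004], 0.45)]
carrier [([0.577, -0.006, 0.006], 0.66), ([0.661, 0.013, 0.014], 0.28)]
ring_large [([0.659, 0.018, 0.015], 0.93)]
ring_medium [([0.564, -0.007, 0.015], 0.77)]
ring_small [([0.472, -0.03, 0.012], 0.79)]
```

View pics/scene0.png

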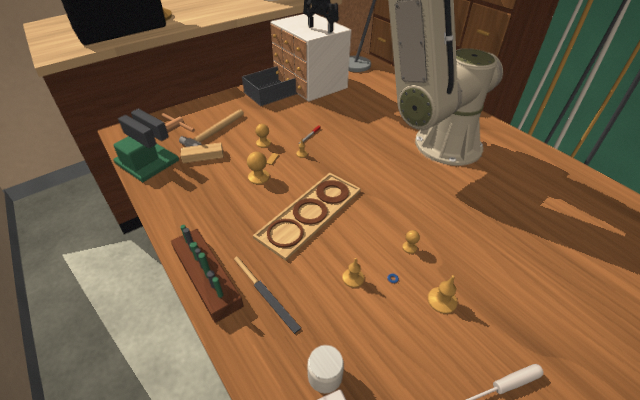

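View pics/top0.png

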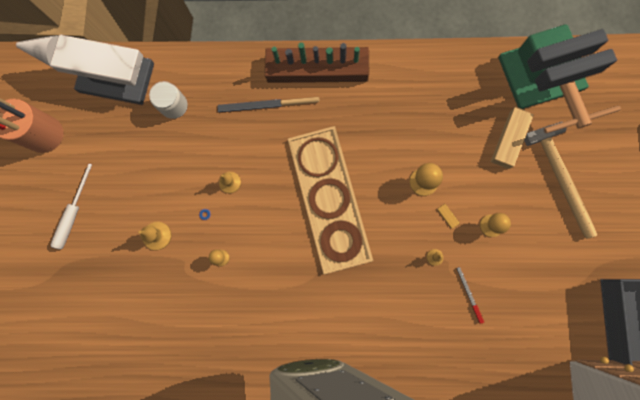

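The pictures show the carrier with its rings ordered large (far; top image 318,157), medium (328,198) and small (near; 341,241). On the right of the top view are ball_large (425,178), ball_medium (496,224) and spire_small (434,257). On the left is ball_small (219,258). The network hits match this, so next I'll fit spheres and circles to the depth clouds.

```bash
cat > h.py <<'E'
from workcell import env
import cv2,numpy as np
from scipy.optimize import least_squares
from scipy.spatial.transform import Rotation as Ro
def cloud(c):
    s=env.get_state() if c=="wrist" else None
    d=env.read_camera(c);K=d["intrinsics"];v,u=np.mgrid[0:400,0:640].astype(float)
    xd=(u-K[0,2])/K[0,0];yd=(v-K[1,2])/K[1,1];x,y=xd.copy(),yd.copy()
    for _ in range(8):
        f=1+d["k1"]*(x*x+y*y);x,y=xd/f,yd/f
    Z=d["z_map"].astype(float);P=np.stack([x*Z,y*Z,Z],-1)
    if s is None: W=(P-d["t"])@d["R"]
    else:
        T=d["T_tool_cam"];w=s["orientation"]
        W=(P@T[:3,:3].T+T[:3,3])@Ro.from_quat(np.roll(w,-1)).as_matrix().T+s["tcp_pos"]
    W[Z==0]=np.nan
    return d["frame"],W
def sphere(W,g,r):
    g=np.array(g);P=W.reshape(-1,3)
    P=P[(np.linalg.norm(P-g,axis=1)<r+.012)&(P[:,2]>g[2]-.4*r)]
    f=least_squares(lambda q:np.linalg.norm(P-q[:3],axis=1)-q[3],[*g,r],loss="soft_l1",f_scale=.001)
    h=least_squares(lambda q:np.linalg.norm(P-q[:3],axis=1)-r,g,loss="soft_l1",f_scale=.001)
    return len(P),f.x.round(4),h.x.round(4),np.abs(h.fun).mean().round(4)
def ring(F,W,g,hole):
    m=np.linalg.norm(W[...,:2]-g[:2],axis=-1)<.056
    gray=F.astype(int).sum(-1);P=W[m&(gray<250)&(W[...,2]>-.0)&(W[...,2]<.03)]
    c=np.array(g[:2],float)
    def area(c): # symmetric score
        r=np.linalg.norm(P[:,:2]-c,axis=1);return np.minimum(0,r-hole/2)+np.maximum(0,r-.047)
    s=least_squares(area,c,loss="soft_l1",f_scale=.002,diff_step=1e-3)
    return len(P),s.x.round(4),np.median(P[:,2]).round(4)
B=dict(large=([.602,-.213,.06],.029),medium=([.502,-.361,.05],.0225),small=([.437,.235,.042],.017))
G=dict(large=([.66,.02],.078),medium=([.566,-.005],.064),small=([.467,-.03],.05))
E
python3 - <<'E'
from h import *
for c in("scene","top"):
    F,W=cloud(c)
    for n in B: print(c,n,*sphere(W,*B[n]))
    for n in G: print(c,n,*ring(F,W,*G[n]))
    print("bench z",np.nanmedian(W[(abs(W[...,0]-.5)<.2)&(abs(W[...,1])<.3)][:,2]))
E
```

```text
scene large 295 [ 0.6047 -0.2232  0.0595  0.0285] [ 0.6045 -0.2237  0.0591] 0.001
scene medium 136 [ 0.5045 -0.3689  0.05    0.0222] [ 0.5044 -0.3691  0.0497] 0.0013
scene small 156 [0.4336 0.2336 0.0417 0.0166] [0.4333 0.2334 0.0412] 0.0009
scene large 290 [0.6601 0.0205] 0.0117
scene medium 382 [ 0.5647 -0.005 ] 0.0119
scene small 446 [ 0.4693 -0.0292] 0.0119
bench z -0.0002762675110792533
top large 575 [ 0.6033 -0.2235  0.0605  0.0283] [ 0.6036 -0.2237  0.0595] 0.0009
top medium 385 [ 0.5018 -0.3683  0.0501  0.0222] [ 0.5019 -0.3684  0.0496] 0.0011
top small 196 [0.4291 0.2341 0.0424 0.0164] [0.4292 0.2344 0.0415] 0.001
top large 233 [0.6595 0.0184] 0.0121
top medium 561 [ 0.5666 -0.0064] 0.0126
top small 861 [ 0.4692 -0.032 ] 0.0127
bench z 0.0002912130441206011
```

Add to h.py:
```python
def plan(pos,yaw=None,deg=180):
    s=env.get_state();R=Ro.from_quat(np.roll(s["orientation"],-1))
    d=R.inv().apply(np.array(pos)-s["tcp_pos"])/.5
    out=[*d]
    if yaw is not None:
        G=Ro.from_matrix([[np.cos(yaw),np.sin(yaw),0],[np.sin(yaw),-np.cos(yaw),0],[0,0,-1]])
        rv=(R.inv()*G).as_rotvec();out+=[*rv/(2*np.pi)]
    print("t",s["clock"],"tcp",s["tcp_pos"].round(4),"q",s["orientation"].round(3),"gap",s["finger_gap"],"PLAN",np.round(out,4))
```

```text
(no output)
```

>>> carry_out(
  increments=[
    [[0.564, -0.22, 0, 0, 0, -0.147], [0.564, -0.22, 0, 0, 0, -0.147], [0.564, -0.22, 0, 0, 0, -0.147], [0.564, -0.22, 0, 0, 0, -0.147], [0.564, -0.22, 0, 0, 0, -0.147]],
  ],
  jaw=0,
  squeeze=40,
)

```text
clock: 1.82
tcp_pos: [0.3806, -0.3886, 0.2506]
orientation: [0.0, 0.838, 0.546, 0.0]
wrist_force: [1.0, -1.4, -0.1]
finger_gap: 0.0856
grip_force: 0.0
```

Run:
```python
from h import *
plan([.604,-.2236,.2],.257+np.pi)
```

```text
t 1.825 tcp [ 0.3806 -0.3886  0.2506] q [0.    0.838 0.546 0.   ] gap 0.08558181932390226 PLAN [ 4.822e-01  2.757e-01  1.011e-01 -0.000e+00  2.000e-04 -3.569e-01]
```

>>> carry_out(
  increments=[
    [[0.482, 0.276, 0.1, 0, 0, -0.147], [0.482, 0.276, 0.1, 0, 0, -0.147], [0.482, 0.276, 0.1, 0, 0, -0.147], [0.482, 0.276, 0.1, 0, 0, -0.147], [0.482, 0.276, 0.1, 0, 0, -0.147]],
  ],
)

```text
clock: 2.45
tcp_pos: [0.6054, -0.2241, 0.1993]
orientation: [-0.0, 0.505, 0.863, 0.0]
wrist_force: [-1.1, -0.4, 0.1]
finger_gap: 0.0852
grip_force: 0.0
```

>>> carry_out(
  increments=[
    [[0, 0, 0, 0, 0, -0.147], [0, 0, 0, 0, 0, -0.147], [0, 0, 0, 0, 0, -0.147], [0, 0, 0, 0, 0, -0.147], [0, 0, 0, 0, 0, -0.147]],
  ],
)

```text
clock: 3.08
tcp_pos: [0.6035, -0.2266, 0.2002]
orientation: [-0.0, 0.069, 0.998, 0.0]
wrist_force: [-0.1, -0.7, -0.6]
finger_gap: 0.0852
grip_force: 0.0
```

>>> carry_out(
  increments=[
    [[0, 0, 0, 0, 0, -0.063], [0, 0, 0, 0, 0, -0.063], [0, 0, 0, 0, 0, -0.063], [0, 0, 0, 0, 0, -0.063]],
  ],
)

```text
clock: 3.58
tcp_pos: [0.6034, -0.2266, 0.2002]
orientation: [-0.0, -0.124, 0.992, -0.0]
wrist_force: [0.3, 0.8, -0.2]
finger_gap: 0.0855
grip_force: 0.0
```

Run:
```python
from h import *
F,W=cloud("wrist");cv2.imwrite("pics/w1.png",F)
print(*sphere(W,[.604,-.2236,.06],.029))
plan([.604,-.2236,.06],.257+np.pi);print(env.get_state()["joint_pos"].round(2))
```

```text
2938 [ 0.6041 -0.2223  0.0612  0.0285] [ 0.6042 -0.2223  0.0606] 0.0004
t 3.625 tcp [ 0.6034 -0.2266  0.2003] q [-0.    -0.124  0.992 -0.   ] gap 0.08535330172885731 PLAN [-0.0026  0.0056  0.2805 -0.     -0.     -0.0014]
[-0.48  0.47  0.15  1.25 -0.   -0.73]
```

View pics/w1.png

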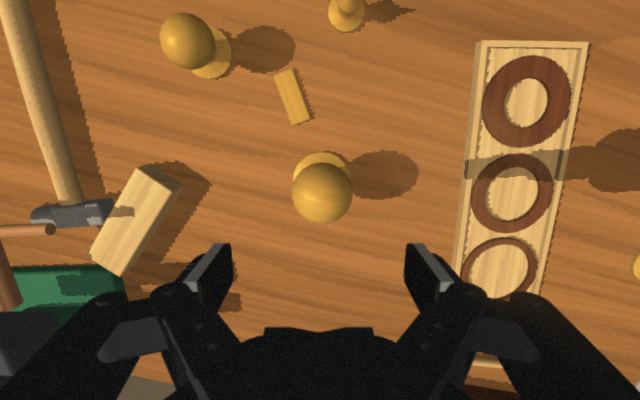

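>>> carry_out(
  increments=[
    [[-0.003, 0.007, 0.15, 0, 0, 0], [-0.003, 0.007, 0.23, 0, 0, 0], [-0.003, 0.007, 0.288, 0, 0, 0], [-0.003, 0.007, 0.288, 0, 0, 0], [-0.003, 0.007, 0.288, 0, 0, 0]],
  ],
)

```text
clock: 4.25
tcp_pos: [0.605, -0.2233, 0.0578]
orientation: [0.001, -0.125, 0.992, -0.001]
wrist_force: [0.0, 0.0, 0.5]
finger_gap: 0.0853
grip_force: 0.0
```

>>> carry_out(
  increments=[
    [[0, 0, 0, 0, 0, 0], [0, 0, 0, 0, 0, 0], [0, 0, 0, 0, 0, 0], [0, 0, 0, 0, 0, 0], [0, 0, 0, 0, 0, 0]],
  ],
  jaw=1,
  squeeze=40,
)

```text
clock: 4.88
tcp_pos: [0.6051, -0.2232, 0.0587]
orientation: [0.001, -0.125, 0.992, -0.001]
wrist_force: [-1.1, 0.9, 4.7]
finger_gap: 0.0559
grip_force: 41.7
```

>>> carry_out(
  increments=[
    [[0, 0, 0, 0, 0, 0], [0, 0, -0.04, 0, 0, 0], [0, 0, -0.1, 0, 0, 0], [0, 0, -0.16, 0, 0, 0], [0, 0, -0.16, 0, 0, 0]],
  ],
)

```text
clock: 5.5
tcp_pos: [0.6057, -0.2238, 0.1392]
orientation: [0.002, -0.125, 0.992, -0.002]
wrist_force: [0.7, 0.4, -4.0]
finger_gap: 0.0557
grip_force: 43.6
```

Run:
```python
from h import *
F,W=cloud("scene");cv2.imwrite("pics/s2.png",cv2.resize(F[60:260,150:450],None,fx=2,fy=2))
F,W=cloud("wrist");cv2.imwrite("pics/w2.png",F)
s=env.get_state();print(s["tcp_pos"],*sphere(W,s["tcp_pos"],.029))
for n in G: print(n,*ring(F,W,*G[n]))
plan([.6615,.0198,.136],.257+np.pi)
```

```text
[ 0.60373832 -0.22274617  0.13569821] 14966 [ 0.6049 -0.2226  0.1371  0.0308] [ 0.6039 -0.2229  0.139 ] 0.0012
large 944 [0.6601 0.0159] 0.0126
medium 3490 [ 0.5653 -0.0077] 0.0133
small 6778 [ 0.4706 -0.0351] 0.0136
t 5.6 tcp [ 0.6037 -0.2227  0.1357] q [-0.    -0.125  0.992  0.   ] gap 0.056004521993124404 PLAN [-0.2323  0.4412 -0.0006  0.     -0.     -0.001 ]
```

View pics/w2.png

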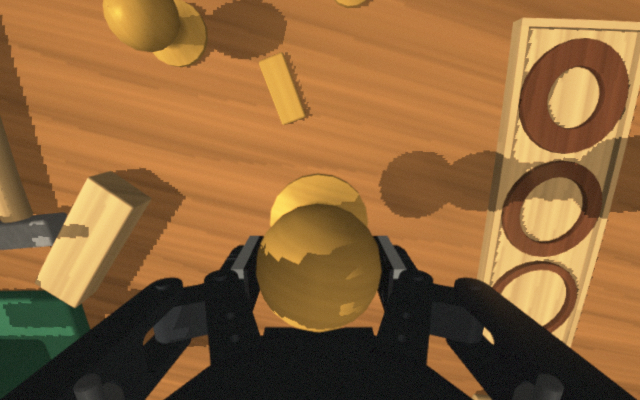

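The large ball is held: the wrist image shows it at (320,268), centred between the pads. Next I'll move it over its ring.

>>> carry_out(
  increments=[
    [[-0.05, 0.1, 0, 0, 0, 0], [-0.1, 0.2, 0, 0, 0, 0], [-0.16, 0.3, 0, 0, 0, 0], [-0.2, 0.39, 0, 0, 0, 0], [-0.232, 0.441, 0, 0, 0, -0.001]],
  ],
)

```text
clock: 6.22
tcp_pos: [0.6603, 0.0225, 0.1337]
orientation: [-0.002, -0.129, 0.992, 0.001]
wrist_force: [0.3, -0.5, -4.3]
finger_gap: 0.0556
grip_force: 43.8
```

>>> carry_out(
  increments=[
    [[0, 0, 0, 0, 0, 0], [0, 0, 0, 0, 0, 0]],
  ],
)

```text
clock: 6.48
tcp_pos: [0.6606, 0.0194, 0.1344]
orientation: [-0.002, -0.128, 0.992, 0.0]
wrist_force: [0.0, 0.6, -4.2]
finger_gap: 0.0561
grip_force: 43.9
```

Run:
```python
from h import *
F,W=cloud("wrist");cv2.imwrite("pics/w3.png",F)
s=env.get_state();print(s["tcp_pos"],*sphere(W,s["tcp_pos"],.029))
for n in G: print(n,*ring(F,W,*G[n]))
plan([.6615,.0198,.064],.257+np.pi);print(env.get_state()["joint_pos"].round(2))
```

```text
[0.66074192 0.01882545 0.13485926] 15029 [0.6608 0.0199 0.1344 0.0308] [0.6598 0.0196 0.1363] 0.0013
large 940 [0.6602 0.018 ] 0.0137
medium 1176 [ 0.5697 -0.0028] 0.0137
small 76 [ 0.4685 -0.0322] 0.0116
t 6.525 tcp [0.6607 0.0188 0.1349] q [-0.001 -0.128  0.992  0.   ] gap 0.05563290560107685 PLAN [-2.300e-03  1.400e-03  1.417e-01  1.000e-04 -4.000e-04 -1.000e-04]
[-0.09  0.53  0.09  1.13 -0.   -0.35]
```

View pics/w3.png

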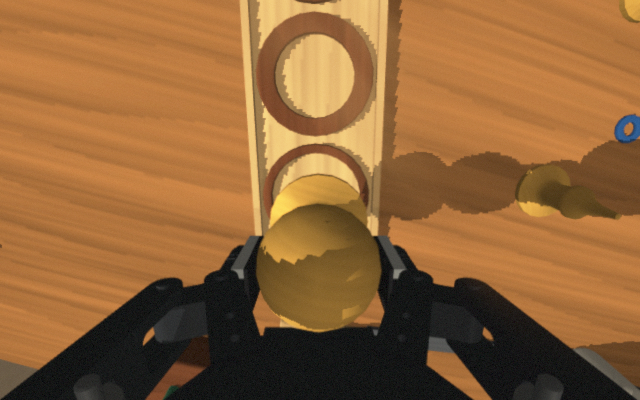

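The knob sits over the large ring (image 317,190) and is centred across the tray. I'll lower it now.

>>> carry_out(
  increments=[
    [[-0.001, 0, 0.06, 0, 0, 0], [-0.001, 0, 0.11, 0, 0, 0], [-0.001, 0, 0.13, 0, 0, 0], [-0.001, 0, 0.138, 0, 0, 0], [-0.001, 0, 0.138, 0, 0, 0]],
  ],
)

```text
clock: 7.15
tcp_pos: [0.6626, 0.0192, 0.0679]
orientation: [0.0, -0.128, 0.992, -0.0]
wrist_force: [-0.0, 0.1, -3.5]
finger_gap: 0.0559
grip_force: 43.9
```

Run:
```python
from h import *
s=env.get_state();print(s["tcp_pos"],s["wrist_force"])
F,W=cloud("wrist");cv2.imwrite("pics/w4.png",F)
```

```text
[0.66256102 0.01917867 0.06787327] [-0.04316951  0.10996047 -3.47204504]
```

View pics/w4.png

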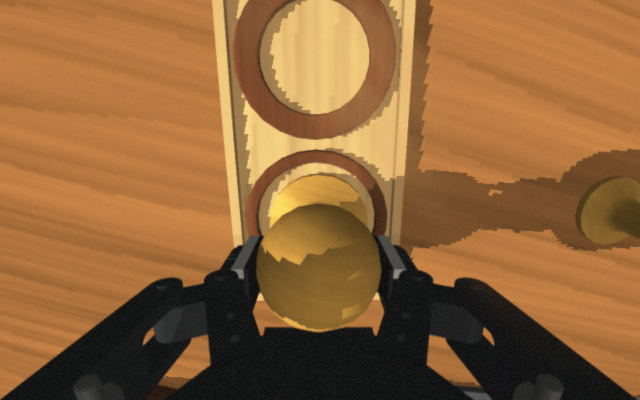

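The foot (318,195) lies well within the ring. I'll lower the last 3 mm, then release.

>>> carry_out(
  increments=[
    [[0, 0, 0.003, 0, 0, 0], [0, 0, 0.005, 0, 0, 0], [0, 0, 0.006, 0, 0, 0], [0, 0, 0.006, 0, 0, 0]],
  ],
)

```text
clock: 7.7
tcp_pos: [0.6623, 0.0197, 0.0648]
orientation: [0.0, -0.128, 0.992, -0.0]
wrist_force: [-1.6, -1.1, 0.8]
finger_gap: 0.0558
grip_force: 44.1
```

>>> carry_out(
  increments=[
    [[0, 0, 0, 0, 0, 0], [0, 0, 0, 0, 0, 0], [0, 0, 0, 0, 0, 0], [0, 0, 0, 0, 0, 0], [0, 0, 0, 0, 0, 0]],
  ],
  jaw=0,
)

```text
clock: 8.32
tcp_pos: [0.6622, 0.0196, 0.0643]
orientation: [0.0, -0.128, 0.992, -0.0]
wrist_force: [0.5, 0.2, 0.1]
finger_gap: 0.0853
grip_force: 0.0
```

>>> carry_out(
  increments=[
    [[0, 0, -0.04, 0, 0, 0], [0, 0, -0.12, 0, 0, 0], [0, 0, -0.2, 0, 0, 0], [0, 0, -0.28, 0, 0, 0], [0, 0, -0.28, 0, 0, 0]],
  ],
)

```text
clock: 8.95
tcp_pos: [0.6643, 0.0195, 0.2088]
orientation: [0.004, -0.128, 0.992, -0.001]
wrist_force: [-0.1, 0.9, -0.9]
finger_gap: 0.0855
grip_force: 0.0
```

Run:
```python
from h import *
F,W=cloud("wrist");print(*sphere(W,[.6615,.0195,.066],.029))
plan([.503,-.3687,.2],.257+np.pi)
```

```text
2924 [0.6612 0.0204 0.0672 0.0285] [0.6613 0.0204 0.0666] 0.0004
t 9.0 tcp [0.6632 0.0196 0.2062] q [ 0.002 -0.128  0.992 -0.   ] gap 0.08495226487059761 PLAN [ 5.075e-01 -6.695e-01  1.160e-02 -2.000e-04  6.000e-04  0.000e+00]
```

>>> carry_out(
  increments=[
    [[0.08, -0.1, 0, 0, 0, 0], [0.155, -0.2, 0, 0, 0, 0], [0.23, -0.3, 0, 0, 0, 0], [0.305, -0.4, 0, 0, 0, 0], [0.38, -0.5, 0, 0, 0, 0]],
  ],
)

```text
clock: 9.62
tcp_pos: [0.5409, -0.2702, 0.2026]
orientation: [-0.001, -0.128, 0.992, 0.001]
wrist_force: [0.7, 0.2, 0.1]
finger_gap: 0.0855
grip_force: 0.0
```

>>> carry_out(
  increments=[
    [[0.075, -0.1, 0, 0, 0, 0], [0.127, -0.17, 0, 0, 0, 0], [0.127, -0.17, 0, 0, 0, 0], [0.127, -0.17, 0, 0, 0, 0]],
  ],
)

```text
clock: 10.12
tcp_pos: [0.5022, -0.3666, 0.2029]
orientation: [-0.001, -0.128, 0.992, 0.001]
wrist_force: [-0.4, 0.3, -0.9]
finger_gap: 0.0855
grip_force: 0.0
```

Run:
```python
from h import *
F,W=cloud("wrist");r=sphere(W,[.503,-.3687,.05],.0225);print(*r)
plan([*r[2][:2],.047],.257+np.pi)
```

```text
1607 [ 0.504  -0.3677  0.0513  0.0219] [ 0.5042 -0.3677  0.0506] 0.0004
t 10.175 tcp [ 0.5027 -0.3661  0.2033] q [-0.001 -0.129  0.992  0.001] gap 0.08529395675518917 PLAN [-2.400e-03 -4.400e-03  3.125e-01  3.000e-04 -1.000e-04  2.000e-04]
```

>>> carry_out(
  increments=[
    [[-0.002, -0.004, 0.12, 0, 0, 0], [-0.002, -0.004, 0.22, 0, 0, 0], [-0.002, -0.004, 0.28, 0, 0, 0], [-0.002, -0.004, 0.312, 0, 0, 0], [-0.002, -0.004, 0.312, 0, 0, 0]],
  ],
)

```text
clock: 10.8
tcp_pos: [0.5043, -0.3677, 0.0475]
orientation: [-0.001, -0.129, 0.992, 0.001]
wrist_force: [0.2, 0.3, 0.2]
finger_gap: 0.0854
grip_force: 0.0
```

>>> carry_out(
  increments=[
    [[0, 0, 0, 0, 0, 0], [0, 0, 0, 0, 0, 0], [0, 0, 0, 0, 0, 0], [0, 0, 0, 0, 0, 0], [0, 0, 0, 0, 0, 0]],
  ],
  jaw=1,
  squeeze=40,
)

```text
clock: 11.42
tcp_pos: [0.505, -0.3696, 0.0501]
orientation: [0.001, -0.128, 0.992, -0.001]
wrist_force: [0.9, 1.7, 5.4]
finger_gap: 0.0426
grip_force: 40.1
```

>>> carry_out(
  increments=[
    [[0, 0, 0, 0, 0, 0], [0, 0, -0.06, 0, 0, 0], [0, 0, -0.15, 0, 0, 0], [0, 0, -0.22, 0, 0, 0], [0, 0, -0.22, 0, 0, 0]],
  ],
)

```text
clock: 12.05
tcp_pos: [0.5057, -0.3707, 0.1618]
orientation: [0.002, -0.128, 0.992, -0.003]
wrist_force: [-0.2, -0.7, -2.5]
finger_gap: 0.043
grip_force: 41.6
```

Run:
```python
from h import *
F,W=cloud("wrist");s=env.get_state();print(s["tcp_pos"],s["grip_force"],*sphere(W,s["tcp_pos"],.0225))
plan([.5655,-.0056,.155],.257+np.pi)
```

```text
[ 0.50472434 -0.36973469  0.1593225 ] 41.602599792167894 9459 [ 0.5069 -0.3696  0.1596  0.0256] [ 0.5051 -0.3702  0.1628] 0.0018
t 12.1 tcp [ 0.5047 -0.3697  0.1593] q [ 0.001 -0.128  0.992 -0.001] gap 0.042744572055113235 PLAN [-3.027e-01  6.735e-01  7.400e-03 -4.000e-04  2.000e-04 -0.000e+00]
```

>>> carry_out(
  increments=[
    [[-0.045, 0.1, 0, 0, 0, 0], [-0.09, 0.2, 0, 0, 0, 0], [-0.135, 0.3, 0, 0, 0, 0], [-0.18, 0.4, 0, 0, 0, 0], [-0.225, 0.5, 0, 0, 0, 0]],
  ],
)

```text
clock: 12.72
tcp_pos: [0.5481, -0.0966, 0.1559]
orientation: [-0.002, -0.128, 0.992, 0.001]
wrist_force: [1.4, -0.8, -3.2]
finger_gap: 0.0429
grip_force: 41.8
```

>>> carry_out(
  increments=[
    [[-0.045, 0.1, 0, 0, 0, 0], [-0.078, 0.173, 0.007, 0, 0, 0], [-0.078, 0.173, 0.007, 0, 0, 0], [-0.078, 0.173, 0.007, 0, 0, 0]],
  ],
)

```text
clock: 13.22
tcp_pos: [0.5641, -0.0052, 0.1531]
orientation: [-0.001, -0.128, 0.992, 0.0]
wrist_force: [-0.8, -0.7, -2.2]
finger_gap: 0.0426
grip_force: 42.0
```

Run:
```python
from h import *
F,W=cloud("wrist");s=env.get_state();print(s["tcp_pos"],s["grip_force"],*sphere(W,s["tcp_pos"],.0225))
print(*ring(F,W,*G["medium"]))
plan([.5655,-.0056,.056],.257+np.pi)
cv2.imwrite("pics/w5.png",F)
```

```text
[ 0.5643553  -0.00576931  0.15351461] 41.962596024532104 9558 [ 0.5653 -0.0045  0.1511  0.0255] [ 0.5636 -0.0049  0.1543] 0.0019
1632 [ 0.5651 -0.0078] 0.0138
t 13.275 tcp [ 0.5644 -0.0058  0.1535] q [-0.001 -0.128  0.992  0.   ] gap 0.042840041241267404 PLAN [-2.70e-03 -3.00e-04  1.95e-01  1.00e-04 -3.00e-04 -1.00e-04]
```

View pics/w5.png

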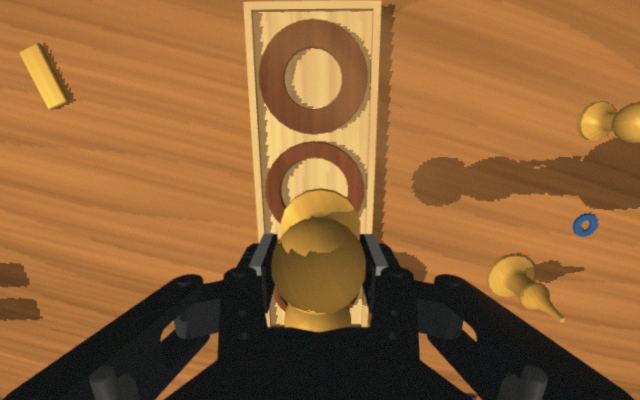

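The medium knob is held over the middle ring (316,190). I'll lower it.

>>> carry_out(
  increments=[
    [[-0.002, -0.002, 0.09, 0, 0, 0], [-0.002, -0.002, 0.155, 0, 0, 0], [-0.002, -0.002, 0.18, 0, 0, 0], [-0.002, -0.002, 0.186, 0, 0, 0], [-0.002, -0.002, 0.186, 0, 0, 0]],
  ],
)

```text
clock: 13.9
tcp_pos: [0.5672, -0.0064, 0.0628]
orientation: [0.001, -0.128, 0.992, -0.0]
wrist_force: [-1.3, -0.1, -2.6]
finger_gap: 0.043
grip_force: 42.0
```

Run:
```python
from h import *
F,W=cloud("wrist");s=env.get_state();print(s["tcp_pos"],s["wrist_force"])
cv2.imwrite("pics/w6.png",F)
```

```text
[ 0.5674555  -0.00625967  0.06308868] [-0.53801753  0.57756607 -2.56277065]
```

View pics/w6.png

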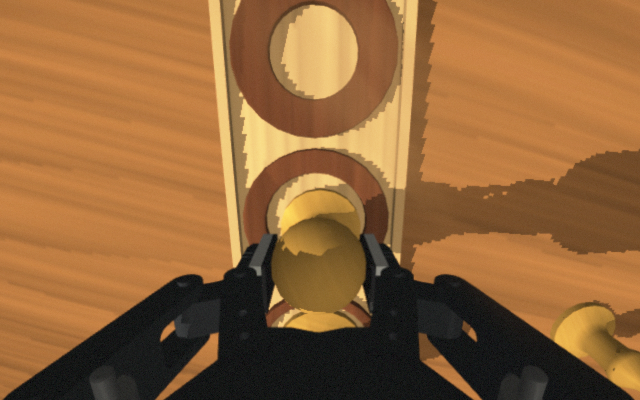

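The foot (318,210) is inside the ring hole. I'll lower the rest and release.

>>> carry_out(
  increments=[
    [[0.002, 0, 0.006, 0, 0, 0], [0.002, 0, 0.01, 0, 0, 0], [0.002, 0, 0.013, 0, 0, 0], [0.002, 0, 0.014, 0, 0, 0], [0.002, 0, 0.014, 0, 0, 0]],
  ],
)

```text
clock: 14.58
tcp_pos: [0.566, -0.0058, 0.0561]
orientation: [0.001, -0.128, 0.992, -0.0]
wrist_force: [-2.4, 1.9, 5.3]
finger_gap: 0.043
grip_force: 42.6
```

>>> carry_out(
  increments=[
    [[0, 0, 0, 0, 0, 0], [0, 0, 0, 0, 0, 0], [0, 0, 0, 0, 0, 0], [0, 0, 0, 0, 0, 0], [0, 0, 0, 0, 0, 0]],
  ],
  jaw=0,
)

```text
clock: 15.2
tcp_pos: [0.5654, -0.0061, 0.0547]
orientation: [-0.0, -0.128, 0.992, -0.0]
wrist_force: [-0.6, -0.5, 0.6]
finger_gap: 0.0853
grip_force: 0.0
```

>>> carry_out(
  increments=[
    [[0, 0, -0.04, 0, 0, 0], [0, 0, -0.12, 0, 0, 0], [0, 0, -0.2, 0, 0, 0], [0, 0, -0.28, 0, 0, 0], [0, 0, -0.28, 0, 0, 0]],
  ],
)

```text
clock: 15.82
tcp_pos: [0.5677, -0.0064, 0.1986]
orientation: [0.003, -0.128, 0.992, -0.001]
wrist_force: [-1.0, -0.4, -0.4]
finger_gap: 0.0851
grip_force: 0.0
```

Run:
```python
from h import *
F,W=cloud("wrist");print(*sphere(W,[.5655,-.006,.056],.0225));print(*ring(F,W,*G["small"]))
plan([.431,.234,.19],.257+np.pi)
```

```text
1753 [ 0.5648 -0.004   0.0573  0.022 ] [ 0.565  -0.004   0.0566] 0.0004
1754 [ 0.4713 -0.0319] 0.0138
t 15.875 tcp [ 0.5665 -0.0062  0.1964] q [ 0.002 -0.128  0.992 -0.001] gap 0.08517147206295887 PLAN [ 1.399e-01  5.336e-01  1.150e-02 -2.000e-04  5.000e-04  0.000e+00]
```

Medium is seated. Next is the small knob.

>>> carry_out(
  increments=[
    [[0.028, 0.107, 0, 0, 0, 0], [0.056, 0.214, 0, 0, 0, 0], [0.084, 0.32, 0, 0, 0, 0], [0.112, 0.427, 0, 0, 0, 0], [0.14, 0.534, 0.01, 0, 0, 0]],
  ],
)

```text
clock: 16.5
tcp_pos: [0.4282, 0.2355, 0.1886]
orientation: [-0.001, -0.128, 0.992, -0.0]
wrist_force: [0.3, 1.4, -0.5]
finger_gap: 0.0854
grip_force: 0.0
```

>>> carry_out(
  increments=[
    [[0, 0, 0, 0, 0, 0], [0, 0, 0, 0, 0, 0], [0, 0, 0, 0, 0, 0]],
  ],
)

```text
clock: 16.88
tcp_pos: [0.4303, 0.2333, 0.1893]
orientation: [-0.0, -0.127, 0.992, -0.0]
wrist_force: [-0.2, -0.1, 0.1]
finger_gap: 0.0855
grip_force: 0.0
```

Run:
```python
from h import *
F,W=cloud("wrist");r=sphere(W,[.431,.234,.042],.017);print(*r)
plan([*r[2][:2],.04],.257+np.pi)
```

```text
942 [0.432  0.2345 0.0433 0.0165] [0.4322 0.2345 0.0427] 0.0004
t 16.925 tcp [0.4305 0.2333 0.1894] q [-0.    -0.127  0.992 -0.   ] gap 0.08540934916116046 PLAN [-4.100e-03  1.600e-03  2.989e-01 -0.000e+00 -1.000e-04 -3.000e-04]
```

>>> carry_out(
  increments=[
    [[-0.004, 0.002, 0.12, 0, 0, 0], [-0.004, 0.002, 0.22, 0, 0, 0], [-0.004, 0.002, 0.27, 0, 0, 0], [-0.004, 0.002, 0.298, 0, 0, 0], [-0.004, 0.002, 0.298, 0, 0, 0]],
  ],
)

```text
clock: 17.55
tcp_pos: [0.4315, 0.2351, 0.0403]
orientation: [-0.001, -0.128, 0.992, -0.0]
wrist_force: [-0.1, -0.3, 0.5]
finger_gap: 0.0856
grip_force: 0.0
```

>>> carry_out(
  increments=[
    [[0, 0, 0, 0, 0, 0], [0, 0, 0, 0, 0, 0], [0, 0, 0, 0, 0, 0], [0, 0, 0, 0, 0, 0], [0, 0, 0, 0, 0, 0]],
  ],
  jaw=1,
  squeeze=35,
)

```text
clock: 18.18
tcp_pos: [0.4323, 0.236, 0.0417]
orientation: [0.001, -0.128, 0.992, -0.0]
wrist_force: [0.2, -1.0, 6.9]
finger_gap: 0.0313
grip_force: 34.3
```

>>> carry_out(
  increments=[
    [[0, 0, 0, 0, 0, 0], [0, 0, -0.06, 0, 0, 0], [0, 0, -0.15, 0, 0, 0], [0, 0, -0.22, 0, 0, 0], [0, 0, -0.22, 0, 0, 0]],
  ],
)

```text
clock: 18.8
tcp_pos: [0.4333, 0.2366, 0.1535]
orientation: [0.003, -0.128, 0.992, 0.001]
wrist_force: [-0.1, -0.5, -1.1]
finger_gap: 0.0313
grip_force: 35.0
```

Run:
```python
from h import *
F,W=cloud("wrist");s=env.get_state();print(s["tcp_pos"],s["grip_force"],*sphere(W,s["tcp_pos"],.017))
plan([.4695,-.0312,.145],.257+np.pi)
```

```text
[0.43211692 0.23617276 0.15164233] 35.01462734187953 5922 [0.4364 0.2377 0.1486 0.0235] [0.4326 0.2369 0.1552] 0.0024
t 18.85 tcp [0.4321 0.2362 0.1516] q [ 0.001 -0.128  0.992  0.   ] gap 0.031204588763163715 PLAN [ 6.390e-02 -5.362e-01  1.300e-02  0.000e+00  4.000e-04  1.000e-04]
```

>>> carry_out(
  increments=[
    [[0.012, -0.107, 0, 0, 0, 0], [0.024, -0.214, 0, 0, 0, 0], [0.038, -0.32, 0, 0, 0, 0], [0.051, -0.43, 0, 0, 0, 0], [0.064, -0.536, 0.013, 0, 0, 0]],
  ],
)

```text
clock: 19.48
tcp_pos: [0.468, -0.033, 0.1429]
orientation: [-0.001, -0.128, 0.992, 0.0]
wrist_force: [0.6, -0.1, -1.2]
finger_gap: 0.0311
grip_force: 35.1
```

>>> carry_out(
  increments=[
    [[0, 0, 0, 0, 0, 0], [0, 0, 0, 0, 0, 0], [0, 0, 0, 0, 0, 0]],
  ],
)

```text
clock: 19.85
tcp_pos: [0.468, -0.0302, 0.1437]
orientation: [-0.001, -0.129, 0.992, 0.0]
wrist_force: [-0.1, 0.1, -1.2]
finger_gap: 0.0312
grip_force: 35.3
```

Run:
```python
from h import *
F,W=cloud("wrist");s=env.get_state();print(s["tcp_pos"],s["grip_force"],*sphere(W,s["tcp_pos"],.017))
print(*ring(F,W,*G["small"]))
plan([.4695,-.0312,.055],.257+np.pi)
cv2.imwrite("pics/w7.png",F)
```

```text
[ 0.46822892 -0.03015745  0.14392606] 35.25984956882894 6051 [ 0.4718 -0.0288  0.1383  0.0244] [ 0.4673 -0.0299  0.1455] 0.0026
3321 [ 0.4674 -0.033 ] 0.0138
t 19.9 tcp [ 0.4682 -0.0302  0.1439] q [-0.    -0.129  0.992  0.   ] gap 0.031602947507869315 PLAN [-2.100e-03 -2.800e-03  1.778e-01  1.000e-04 -1.000e-04  4.000e-04]
```

View pics/w7.png

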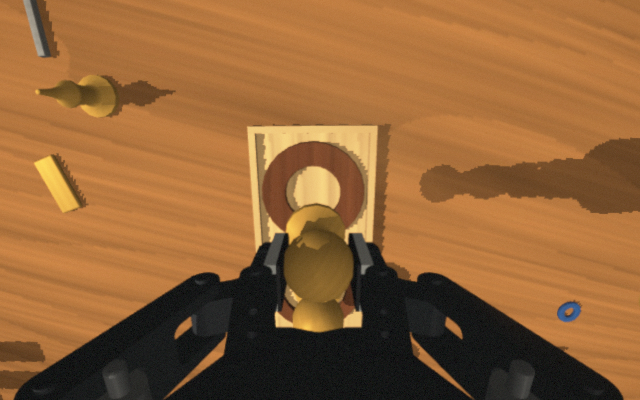

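The small knob is held above the small ring (313,190) and centred. I'll lower it.

>>> carry_out(
  increments=[
    [[-0.001, -0.003, 0.08, 0, 0, 0], [-0.001, -0.003, 0.145, 0, 0, 0], [-0.001, -0.003, 0.172, 0, 0, 0], [-0.001, -0.003, 0.178, 0, 0, 0], [-0.001, -0.003, 0.178, 0, 0, 0]],
  ],
)

```text
clock: 20.52
tcp_pos: [0.4703, -0.0327, 0.0561]
orientation: [0.001, -0.129, 0.992, -0.0]
wrist_force: [-0.1, -0.5, -1.0]
finger_gap: 0.0313
grip_force: 35.3
```

Run:
```python
from h import *
F,W=cloud("wrist");s=env.get_state();print(s["tcp_pos"],s["wrist_force"])
cv2.imwrite("pics/w8.png",F)
```

```text
[ 0.47053278 -0.03287711  0.0563414 ] [-0.60460176  0.27353071 -1.39538081]
```

View pics/w8.png

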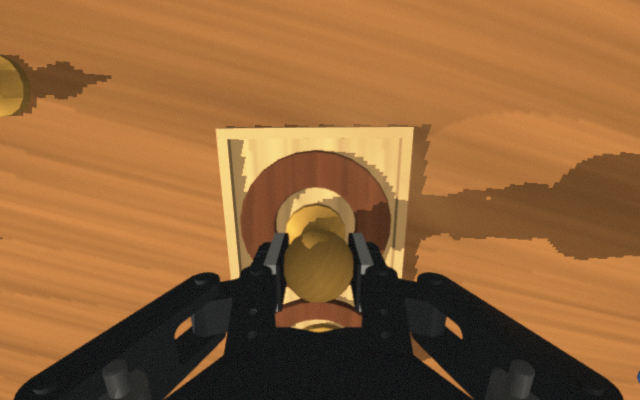

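The foot (315,220) is inside the hole (centre about 316). I'll lower the last 8 mm and release.

>>> carry_out(
  increments=[
    [[0.002, 0.001, 0.006, 0, 0, 0], [0.002, 0.001, 0.011, 0, 0, 0], [0.002, 0.001, 0.015, 0, 0, 0], [0.002, 0.001, 0.017, 0, 0, 0], [0.002, 0.001, 0.017, 0, 0, 0]],
  ],
)

```text
clock: 21.2
tcp_pos: [0.4691, -0.0327, 0.0477]
orientation: [0.001, -0.128, 0.992, -0.0]
wrist_force: [-1.6, 0.5, 8.2]
finger_gap: 0.0312
grip_force: 35.8
```

>>> carry_out(
  increments=[
    [[0, 0, 0, 0, 0, 0], [0, 0, 0, 0, 0, 0], [0, 0, 0, 0, 0, 0], [0, 0, 0, 0, 0, 0], [0, 0, 0, 0, 0, 0]],
  ],
  jaw=0,
)

```text
clock: 21.82
tcp_pos: [0.4684, -0.0326, 0.0467]
orientation: [-0.0, -0.128, 0.992, -0.0]
wrist_force: [0.1, 0.5, 0.5]
finger_gap: 0.0854
grip_force: 0.0
```

>>> carry_out(
  increments=[
    [[0, 0, -0.04, 0, 0, 0], [0, 0, -0.12, 0, 0, 0], [0, 0, -0.2, 0, 0, 0], [0, 0, -0.32, 0, 0, 0], [0, 0, -0.4, 0, 0, 0]],
  ],
)

```text
clock: 22.45
tcp_pos: [0.469, -0.0327, 0.2495]
orientation: [0.001, -0.128, 0.992, -0.001]
wrist_force: [0.4, 0.6, 0.1]
finger_gap: 0.0852
grip_force: 0.0
```

Run:
```python
from h import *
F,W=cloud("wrist");print(*sphere(W,[.4695,-.032,.048],.017));print(*ring(F,W,*G["small"]))
F,W=cloud("scene");cv2.imwrite("pics/s9.png",cv2.resize(F[100:350,200:500],None,fx=2,fy=2))
for n,z in zip(G,(.066,.056,.048)): print(n,*sphere(W,[*G[n][0],z],B[n][1]))
```

```text
676 [ 0.4685 -0.0342  0.0494  0.0165] [ 0.4687 -0.0342  0.0487] 0.0004
2862 [ 0.4706 -0.0331] 0.0139
large 427 [0.6613 0.0198 0.0657 0.0288] [0.6611 0.0196 0.0654] 0.0008
medium 222 [ 0.5652 -0.0044  0.0557  0.022 ] [ 0.565  -0.0048  0.0552] 0.0009
small 111 [ 0.4693 -0.0343  0.0482  0.0163] [ 0.4688 -0.0348  0.0475] 0.001
```

View pics/s9.png

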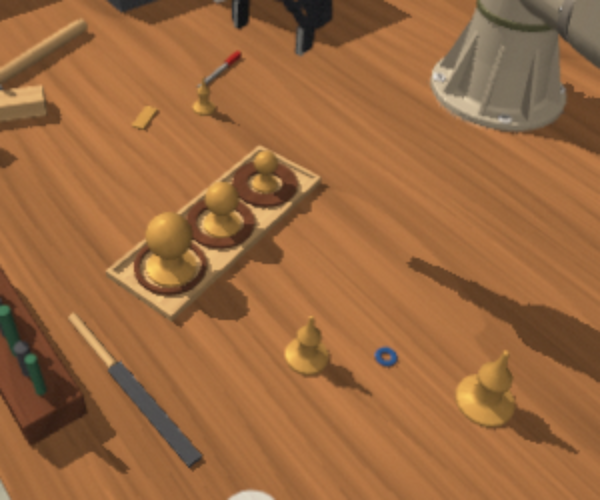

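The picture shows all three ball knobs upright in their rings: large (169,235), medium (221,200) and small (265,165). The spires are untouched, and the ball heights match seating on the tray floor.

```bash
python3 -c "
from workcell import env
print(env.hand_in())"
```

```text
the job is handed in; nothing more can be done
None
```

I placed the three ball-topped knobs upright on the tray floor, each in its matching ring (large, then medium, then small), left the pointed knobs standing, and handed the job in at about 23 s of the allowed 96 s.

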